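# Third hand for refitting the glass boiler of a water still

### The arm

A 6-joint arm with a two-finger parallel gripper is mounted at the origin on the work surface. World frame = base frame: x ahead of the robot, y to its left, z up, the work surface at z = 0. Lengths are in mm, angles in rad, forces in N, time in s.
With the tool pointing down it reaches from about 350 to 975 mm from the base axis. Payload 7.1 kg.
Tool frame: the origin (TCP) lies at the very end of the fingers, on their centre line; the grasp point (between the pads) lies 19 mm behind it; x points along the fingers, z is the direction in which the jaws open and shut, and the axes are right-handed (so a half turn about x gives the same grasp; the last joint's range is limited). The gripper opens to 88 mm and grips with 3 to 60 N. Pads are 20 mm wide; open, the fingers measure 115 mm over their backs; the gripper's body (75 mm by 178 mm) begins 61 mm behind the grasp point.
Start: joints at [-1.155, 0.423, 1.63, -0, 1.089, -0.019], TCP at [263.283, -566.822, 222.675] pointing down, gripper open.
Joint ranges: [-3, 3], [-0.9, 2.11], [0.09, 2.58], [-1.31, 4.45], [0.11, 2.69], [-2.54, 2.54]. Speed limits (rad/s): [2.39, 2.39, 3.01, 3.14, 3.14, 3.14].

### API

Orientations are given as a rotation vector (axis times angle).
In Python, from workcell import * gives the robot as it stands.
- The arm moves only by the shell command python3 -m crank 'ROWS'. ROWS is JSON, a list of rows, each a list of 3 entries, a list of its own where there are three numbers: the shift along the tool's x, y, z in cm, then the turn, a rotation vector about the tool's x, y, z in degrees, then the finger opening in cm, from 0 to 8.78. In form: [[[dx, dy, dz], [rx, ry, rz], claw], ...]. A call has 1 to 5 rows; each row shifts and turns the commanded pose from where the row before left it, along the tool's axes as they then stand; what a row does not reach is not made up. A row lasts 1/8 s, in which the tool goes at most 62.5 mm and 10.7 degrees, less where a joint would pass 70% of its speed; a pose out of reach is approached as far as the arm can. A call with a gripper value outside its range is refused whole. The fingers move at their own pace and stop on an object; the grip force is fixed at half the most. Time passes only in rows, so rows that do not move let the fingers close. It gives the time, the measured TCP pose, the force and the opening at its end, in the units of the state.
- get_obs(): the state, without advancing time (a new reading comes with each control period).
- get_image(name): name is "side" or "top" or "wrist"; returns a dict with "pixels" (384x512x3 uint8, red, green, blue), "mtx" (3x3 intrinsics, pixels), "D" ([k1, k2, p1, p2, k3] as OpenCV has them; the pictures are not rectified), "view" (4x4, takes a point from world to camera coordinates). Camera axes: x right, y down, z forward; pixel columns grow to the right and rows downward; lengths in mm; the calibration is good to about 2 mm. A picture is of the moment at which its call begins. There is no depth.
- close_job(): hands the job in, once; it reports no verdict.
The state is a dict: "t": time; "qpos": joint angles; "qvel": joint speeds; "joint_torque": joint torques, N m; "ee_pos": TCP position; "orientation": TCP orientation; "ft_force": force on the tool from outside, world axes, zero at the start; "moment": the same for the moment, N m; "width": finger opening in mm.
Only numpy, scipy, OpenCV 4.12 (cv2) and the standard library are available. Lean on these libraries where they do the work, as an engineer would, in place of code of your own. Each camera call takes 0.05 s, during which the arm holds its last target.

### The job

Take the glass boiler out of its wooden rest and lay it down in the two saddles of the water still, outlet spigot towards the red spring receiver. Slide it along the saddles so that the spigot goes into the receiver and the boiler's shoulder presses it back with a steady push of about 10 N (sleeve edge on the green band), and finish while holding that push, so that I can fit the straps; the program ends with the robot still pressing, not letting go. It is glass: do not drop or bang it down, do not ram the receiver, do not knock the condenser, and leave the straps, bottle and beaker where they are.

Things in the scene. Friction and masses are not known exactly. Their poses are not given: they have to be found in the camera images.
- boiler: Clear glass boiler with dark heating rods inside, 0.4 kg. Origin: mid barrel, on the axis; +x along the axis to the outlet spigot. Barrel 60 mm diameter, x -130 to +130 mm, flat shoulder at +130; glass spigot 18 mm diameter on to +150. Other end: red gland (up to 44 mm diameter) to -165, black terminal to -178. Grasp the barrel's middle, from above, across its 60 mm. It may roll about its axis.
- boiler_spigot (a point): Tip of the boiler's outlet spigot, on the axis, 150 mm from the boiler's origin.
- rest: Wooden rest on the bench, 200 x 100 mm, with two blue 45-degree vees (16 mm wide) 75 mm either side of its middle. Origin: middle of its underside. The boiler starts in it, axis along the rest's x, spigot towards +x, its origin within 10 mm of the rest's middle lengthwise and 60 mm above the bench.
- still: The fixed water still: white cabinet 200 (x) by 500 mm (y), deck 100 mm above the bench, yellow panel on its +x side. Origin: middle of its underside. On the deck, two saddles (45-degree vees 16 mm wide) at y = -140 and +10 mm; beside each, white ears with upright studs at x = +-52 mm, tops 184 mm above the bench. Receiver beyond the saddles at +y, condenser beyond that.
- saddle_line (a point): Midway between the saddles (still's y = -65 mm) on the axis of a boiler lying in them: 160 mm above the bench, along the still's y, spigot to +y. Axes as the still's. Boiler origin at still's y = -85 mm: spigot 10 mm short of the receiver; -55: shoulder just touching; -45: pressed right. Sliding it there costs 2 to 5 N of friction besides the spring.
- receiver_face (a point): Red silicone-faced ring of the sprung receiver, 54 mm outside diameter with a 26 mm bore, axis along the still's y at the height of the boiler's axis. This point: centre of its front face, at the still's y = +75 mm while not pressed. The spigot passes into the bore and the boiler's flat shoulder bears on the face.
- receiver (a joint): How far the receiver is pressed back towards the still's +y, in m: 0 free, 0.020 at its hard stop. Spring force about 2 N + 0.8 N per mm, so 10 N at 0.010. The steel sleeve behind the ring slides back over an aluminium barrel; its back edge stands on the barrel's green band from 0.005 to 0.015 (6 to 14 N).
- condenser: Upright glass condenser with a glass coil inside, 84 mm in diameter, jacket top 345 mm and red cap top 385 mm above the bench, fixed on the still's deck at its y = +198 mm. Origin: middle of its foot, on the deck. Fragile.
- strap_a: White strap clamp lying on its ears like a little bridge, 125 x 18 x 35 mm, on the +x side of the still. Origin: middle of its underside. Leave alone.
- strap_b: A second strap clamp like the first. Leave alone.
- bottle: Glass bottle with a blue cap, 68 mm in diameter, 160 mm high. Origin: middle of its underside. Leave alone.
- beaker: Glass beaker, 72 mm in diameter, 85 mm high. Origin: middle of its underside. Leave alone.

How it is judged (in metres and radians):
On the way:
1. the boiler lies in both saddles, spigot towards the receiver, receiver not yet pressed beyond 5 N (z of boiler in the frame of still between 0.156 and 0.165 m and x of boiler in the frame of still between -0.006 and 0.006 m and angle between the x axis of boiler and the y axis of still, either way round below 0.06 rad and y of boiler_spigot in the frame of still between 0.03 and 0.12 m and contact force between boiler and receiver below 5 N), for 0.2 s.
At the end, for the whole second after the job is handed in: The boiler lies in both saddles (axis within 4 mm of its seated height, 5 mm sideways and 0.04 rad), spigot in the receiver, at rest, its shoulder pressing the receiver back with 5 to 15 N (3.5 to 16.5 mm of spring travel), and the robot is still pressing on the boiler with more than 2 N (contact force between boiler and receiver between 5 and 15 N and value of joint receiver between 0.0035 and 0.0165 m and distance between boiler_spigot and receiver_face below 0.026 m and z of boiler in the frame of still between 0.156 and 0.164 m and x of boiler in the frame of still between -0.005 and 0.005 m and angle between the x axis of boiler and the y axis of still, either way round below 0.04 rad and linear speed of boiler below 0.01 m/s and contact force between any of the fingers, the arm and boiler above 2 N); the arm keeps its last pose, push and grip.
It fails at once if the receiver rammed: more than 25 N between boiler and receiver (contact force between boiler and receiver above 25 N).
It fails at once if the boiler dropped into the saddles: faster than 0.45 m/s within 25 mm above its seat (horizontal distance between boiler and saddle_line below 0.06 m and z of boiler in the frame of still below 0.185 m and linear speed of boiler above 0.45 m/s).
It fails at once if the boiler banged down or knocked: more than 60 N between it and the still or the rest (contact force between boiler and still above 60 N or contact force between boiler and rest above 60 N).
It fails at once if the condenser knocked (more than 5 N) (contact force between any of the arm, the fingers, boiler and condenser above 5 N).
It fails at once if a strap, the bottle or the beaker moved more than 30 mm (distance of any of strap_a, strap_b, bottle, beaker from where it was at the start of the episode above 0.03 m).
It also fails if it takes over 45 s, if anything falls off the work surface, if the arm or the gripper's body presses on something with over 40 N, if the wrist force passes 120 N, or if a joint passes its speed limit or range.

## Working session

There is one attempt and no reset: what is moved stays moved. The work goes in short steps, Python scripts to look and compute and a shell command to move; the robot and the scene stay as the last step left them, time stands still between calls to the robot, and variables do not carry over. Pictures are saved under pics/ and viewed, and the job is handed in when it is done.

```bash
mkdir -p pics; ls
python3 - <<'E'
from workcell import *
import cv2,numpy as np
o=get_obs();print({k:np.round(v,3).tolist() for k,v in o.items()})
for n in ["side","top","wrist"]:
    d=get_image(n);cv2.imwrite(f"pics/{n}0.png",d["pixels"][:,:,::-1]);print(n,np.round(d["mtx"],1).tolist(),np.round(d["D"],3).tolist(),np.round(d["view"],3).tolist())
E
```

```text
pics
{'t': 0.0, 'qpos': [-1.155, 0.424, 1.631, 0.0, 1.089, -0.019], 'qvel': [-0.0, -0.0, 0.001, 0.0, 0.0, -0.001], 'joint_torque': [-0.001, -54.463, -27.367, 0.064, 0.023, -0.0], 'ee_pos': [263.061, -566.324, 221.913], 'orientation': [0.884, 1.385, -0.883], 'ft_force': [0.252, 0.255, -0.197], 'moment': [0.022, 0.008, -0.018], 'width': 87.628}
side [[360.8, 0.0, 254.0], [0.0, 360.8, 192.6], [0.0, 0.0, 1.0]] [0.015, 0.0, 0.0, 0.0, 0.0] [[0.999, -0.037, -0.02, -600.786], [-0.037, -0.555, -0.831, 64.938], [0.02, 0.831, -0.556, 1172.499], [0.0, 0.0, 0.0, 1.0]]
top [[406.3, 0.0, 259.8], [0.0, 406.3, 191.9], [0.0, 0.0, 1.0]] [0.018, 0.0, 0.0, 0.0, 0.0] [[-0.009, -1.0, 0.011, -84.956], [-0.984, 0.006, -0.179, 609.623], [0.179, -0.012, -0.984, 1226.496], [0.0, 0.0, 0.0, 1.0]]
wrist [[280.4, 0.0, 260.7], [0.0, 280.4, 192.0], [0.0, 0.0, 1.0]] [-0.013, 0.0, 0.0, 0.0, 0.0] [[0.421, -0.907, -0.002, -624.757], [-0.865, -0.402, 0.3, -36.963], [-0.273, -0.125, -0.954, 392.517], [0.0, 0.0, 0.0, 1.0]]
```

View pics/top0.png

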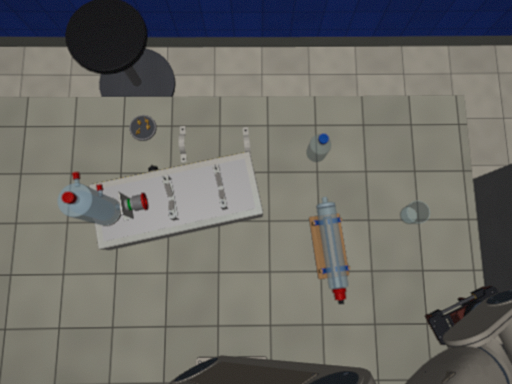

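View pics/side0.png

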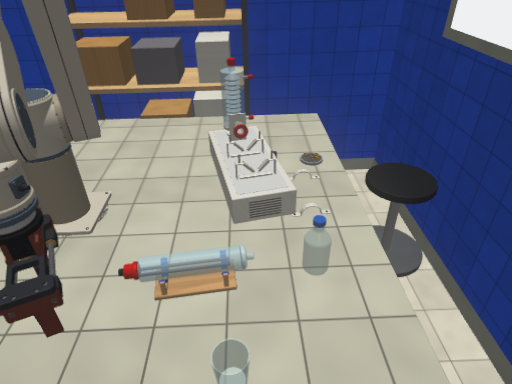

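View pics/wrist0.png

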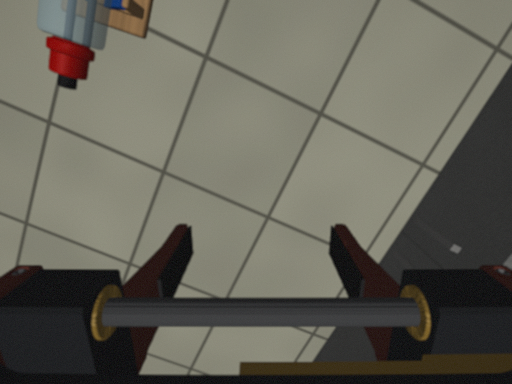

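Run:
```python
import cv2
a=cv2.imread("pics/top0.png")
cv2.imwrite("pics/c1.png",cv2.resize(a[185:315,290:370],None,fx=4.5,fy=4.5,interpolation=cv2.INTER_CUBIC))
cv2.imwrite("pics/c2.png",cv2.resize(a[140:255,60:270],None,fx=3.8,fy=3.8,interpolation=cv2.INTER_CUBIC))
```

```text
(no output)
```

View pics/c1.png

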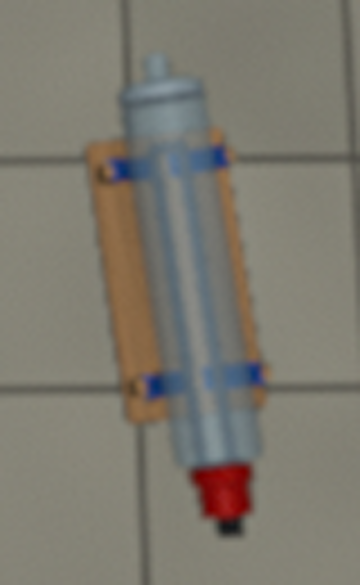

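View pics/c2.png

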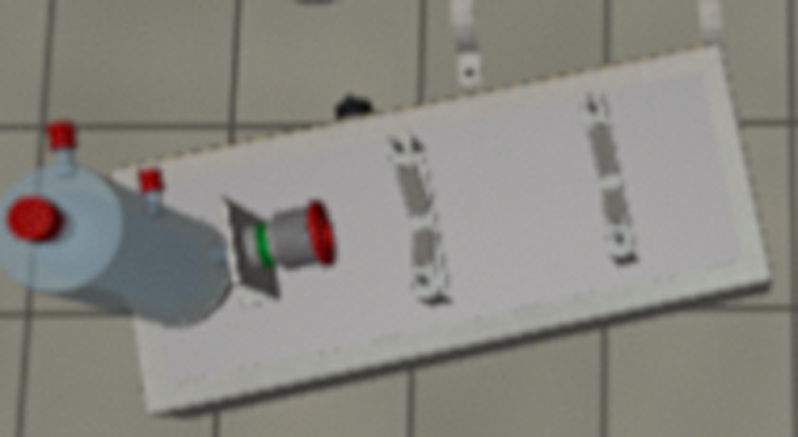

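```bash
cat > h.py <<'E'
import numpy as np, cv2
from workcell import *
def ray(d,uv):
    p=cv2.undistortPoints(np.array([[uv]],float),np.array(d["mtx"]),np.array(d["D"]))[0,0]
    V=np.array(d["view"]);R=V[:3,:3];c=-R.T@V[:3,3]
    return c,R.T@np.array([p[0],p[1],1.])
def onz(d,uv,z):
    c,v=ray(d,uv);return c+v*(z-c[2])/v[2]
def tri(a,b):
    A=[];B=[]
    for c,v in (a,b):
        v=v/np.linalg.norm(v);P=np.eye(3)-np.outer(v,v);A.append(P);B.append(P@c)
    x=np.linalg.solve(A[0]+A[1],B[0]+B[1])
    return x,[np.linalg.norm(A[i]@x-B[i]) for i in (0,1)]
def proj(d,p):
    V=np.array(d["view"]);r,_=cv2.Rodrigues(V[:3,:3])
    return cv2.projectPoints(np.array([p],float),r,V[:3,3],np.array(d["mtx"]),np.array(d["D"]))[0][0,0]
E
python3 - <<'E'
from h import *
d=get_image("top");s=get_image("side")
f=lambda x,y:(290+x/4.5,185+y/4.5)
g=lambda x,y:(60+x/3.8,140+y/3.8)
t=onz(d,f(155,57),60);e=onz(d,f(231,533),60);print("boiler",t.round(1),e.round(1),np.linalg.norm(t-e), np.degrees(np.arctan2(*(t-e)[1::-1])))
u=(t-e)/np.linalg.norm(t-e);print("origin",t-150*u,e+178*u)
for q in [(718,48),(768,280),(150,410),(115,170)]: print(q,onz(d,g(*q),100).round(1))
print("recv",onz(d,g(320,232),160).round(1))
# red masks
for n,im in(("top",d),("side",s)):
    h=cv2.cvtColor(im["pixels"],cv2.COLOR_RGB2HSV)
    m=((h[...,0]<8)|(h[...,0]>172))&(h[...,1]>150)&(h[...,2]>70)
    k,l,st,c=cv2.connectedComponentsWithStats(m.astype(np.uint8))
    for i in range(1,k):
        if st[i,4]>8: print(n,st[i].tolist(),c[i].round(1))
a=s["pixels"][:,:,::-1]
cv2.imwrite("pics/c3.png",cv2.resize(a[50:225,195:335],None,fx=3.4,fy=3.4,interpolation=cv2.INTER_CUBIC))
cv2.imwrite("pics/c4.png",cv2.resize(a[235:300,110:265],None,fx=5,fy=5,interpolation=cv2.INTER_CUBIC))
E
```

```text
boiler [ 588.3 -292.2   60. ] [ 266.9 -330.7   60. ] 323.6818826857978 6.826723863415497
origin [ 439.35461706 -310.07846781   60.        ] [ 443.64211967 -309.56518575   60.        ]
(718, 48) [724.6 -56.4 100. ]
(768, 280) [534.  -95.3 100. ]
(150, 410) [436.1 385.1 100. ]
(115, 170) [626.1 424.6 100. ]
recv [565.3 243.7 160. ]
top [72, 172, 7, 7, 36] [ 75.2 174.9]
top [97, 185, 5, 5, 23] [ 98.8 187. ]
top [62, 192, 12, 11, 106] [ 67.8 197. ]
top [141, 194, 6, 15, 60] [143.5 201. ]
top [333, 288, 13, 13, 122] [339.3 293.7]
side [227, 58, 8, 7, 44] [230.5  60.9]
side [248, 75, 4, 4, 13] [249.8  76.4]
side [249, 115, 4, 3, 10] [250.8 115.9]
side [123, 262, 15, 17, 199] [130.2 270.5]
```

View pics/c3.png

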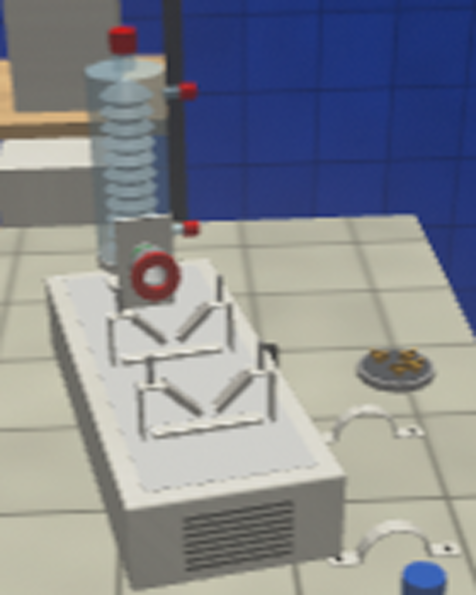

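View pics/c4.png

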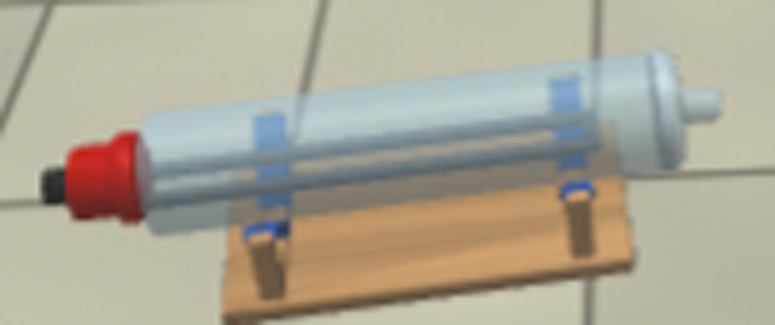

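Run:
```python
from h import *
d=get_image("top");s=get_image("side")
f=lambda x,y:(290+x/4.5-.4,185+y/4.5-.4)
g=lambda x,y:(60+x/3.8-.4,140+y/3.8-.4)
f2=lambda x,y:(110+x/5-.4,235+y/5-.4)
g2=lambda x,y:(195+x/3.4-.4,50+y/3.4-.4)
for a,b,n in [(f(155,60),f2(716,104),"spigot"),(f(231,530),f2(44,187),"term"),(f(222,467),f2(139,178),"gland"),
 (g(320,232),g2(155,275),"recv"),(g(718,48),g2(343,478),"c+-"),(g(768,280),g2(130,507),"c--")]:
    p,e=tri(ray(d,a),ray(s,b));print(n,p.round(1),np.round(e,1))
c=np.array([580.2,164.5]);y=np.array([-.2,.98]);x=np.array([.98,.2])
a=cv2.resize(d["pixels"][140:255,60:270,::-1],None,fx=3.8,fy=3.8,interpolation=cv2.INTER_CUBIC)
b=cv2.resize(s["pixels"][50:225,195:335,::-1],None,fx=3.4,fy=3.4,interpolation=cv2.INTER_CUBIC)
for X,Y,Z in [(52,-140,184),(-52,-140,184),(52,10,184),(-52,10,184),(0,75,160),(0,75,187),(100,-250,100),(-100,-250,100),(100,250,100),(-100,250,100)]:
    P=[*(c+x*X+y*Y),Z]
    u=proj(d,P);cv2.circle(a,tuple(int(v) for v in ((u-[60,140]+.4)*3.8)),3,(255,0,255),1)
    u=proj(s,P);cv2.circle(b,tuple(int(v) for v in ((u-[195,50]+.4)*3.4)),3,(255,0,255),1)
cv2.imwrite("pics/d1.png",a);cv2.imwrite("pics/d2.png",b)
```

```text
spigot [ 588.3 -291.6   56.2] [0.2 0.2]
term [ 266.9 -331.1   58.4] [3.1 3.1]
gland [ 309.2 -326.6   56.9] [1.5 1.5]
recv [565.1 244.9 158.8] [1.5 1.5]
c+- [727.3 -55.   91.7] [0.9 0.9]
c-- [536.8 -94.   95.5] [1. 1.]
```

View pics/d1.png

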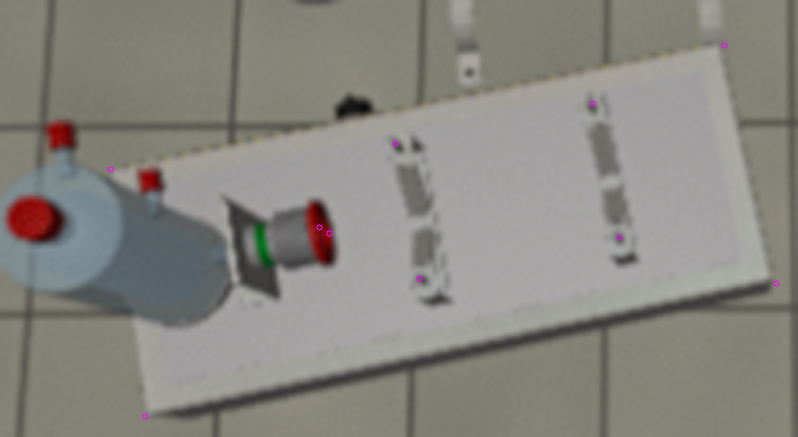

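View pics/d2.png

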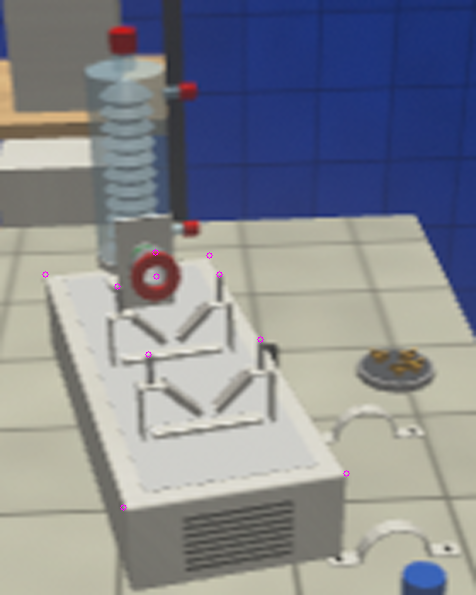

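```bash
cat > plan.py <<'E'
# usage: python3 plan.py X Y Z jawyaw(deg)  -> delta to go in tool axes
import sys
from h import *
from scipy.spatial.transform import Rotation as Ro
o=get_obs();R=Ro.from_rotvec(o["orientation"]).as_matrix();p=np.array(o["ee_pos"])
def show():
    print("t",o["t"],"p",p.round(1),"tilt",R[:,0].round(4),"zyaw",np.degrees(np.arctan2(R[1,2],R[0,2])).round(2),"yyaw",np.degrees(np.arctan2(R[1,1],R[0,1])).round(2),"F",np.round(o["ft_force"],1),"w",round(o["width"],1),"q",np.round(o["qpos"],2))
show()
if len(sys.argv)>4:
    T=np.array([float(v) for v in sys.argv[1:4]]);yw=np.radians(float(sys.argv[4]))
    x=np.array([0,0,-1.]);z=np.array([np.cos(yw),np.sin(yw),0]);y=np.cross(z,x)
    Rt=np.c_[x,y,z]
    print("shift cm, current tool axes",(R.T@(T-p)/10).round(2)," in target axes",(Rt.T@(T-p)/10).round(2)," turn deg (tool)",np.degrees(Ro.from_matrix(R.T@Rt).as_rotvec()).round(2))
E
python3 plan.py 441.5 -309.8 120 96.9; python3 plan.py 441.5 -309.8 120 -83.1
```

```text
t 0.35 p [ 263.2 -566.7  222.5] tilt [-2.e-04  4.e-04 -1.e+00] zyaw -65.09 yyaw 24.91 F [-0.1  0.9  0.1] w 87.9 q [-1.16  0.42  1.63 -0.    1.09 -0.02]
shift cm, current tool axes [ 10.25  26.99 -15.79]  in target axes [ 10.25 -20.79  23.36]  turn deg (tool) [-1.6199e+02 -1.0000e-02 -3.0000e-02]
t 0.35 p [ 263.2 -566.7  222.5] tilt [-2.e-04  4.e-04 -1.e+00] zyaw -65.09 yyaw 24.91 F [-0.1  0.9  0.1] w 87.9 q [-1.16  0.42  1.63 -0.    1.09 -0.02]
shift cm, current tool axes [ 10.25  26.99 -15.79]  in target axes [ 10.25  20.79 -23.36]  turn deg (tool) [18.01 -0.02  0.  ]
```

```bash
python3 -m crank '[[[0,0,0],[9,0,0],8.78],[[0,0,0],[9,0,0],8.78],[[0,3.5,-4],[0,0,0],8.78],[[0,3.5,-4],[0,0,0],8.78],[[0,3.5,-4],[0,0,0],8.78]]'; python3 plan.py 441.5 -309.8 120 -83.1
```

```text
t: 0.98
ee_pos: [353.7, -433.8, 222.7]
orientation: [1.12, 1.263, -1.12]
ft_force: [1.0, -0.0, 0.1]
width: 88.0
t 0.975 p [ 353.7 -433.8  222.7] tilt [ 2.e-04 -1.e-04 -1.e+00] zyaw -83.13 yyaw 6.87 F [ 1.  -0.   0.1] w 88.0 q [-0.91  0.33  1.78  0.    1.04  0.54]
shift cm, current tool axes [ 10.27  10.2  -11.27]  in target axes [ 10.27  10.21 -11.26]  turn deg (tool) [-0.03  0.01 -0.01]
```

```bash
python3 -m crank '[[[0,3.5,-4],[0,0,0],8.78],[[0,3.5,-4],[0,0,0],8.78],[[4,3.2,-3.3],[0,0,0],8.78],[[3,0,0],[0,0,0],8.78],[[0,0,0],[0,0,0],8.78]]'; python3 plan.py 441.5 -309.8 41 -83.1
python3 - <<'E'
from h import *
for n in("wrist","side","top"):
    cv2.imwrite(f"pics/{n}1.png",get_image(n)["pixels"][:,:,::-1])
E
```

```text
t: 1.6
ee_pos: [439.7, -309.2, 150.9]
orientation: [1.119, 1.269, -1.12]
ft_force: [-0.6, -0.0, 0.6]
width: 87.6
t 1.6 p [ 439.7 -309.2  150.9] tilt [-0.0037  0.0026 -1.    ] zyaw -83.02 yyaw 6.98 F [-0.6 -0.   0.6] w 87.6 q [-0.63  0.4   1.87 -0.    0.88  0.81]
shift cm, current tool axes [10.99  0.21  0.12]  in target axes [10.99  0.17  0.08]  turn deg (tool) [ 0.08 -0.17  0.19]
```

View pics/wrist1.png

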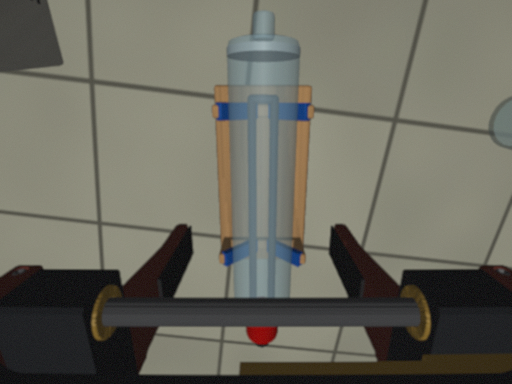

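View pics/side1.png

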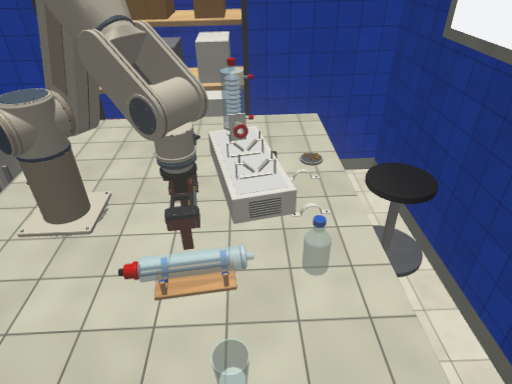

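```bash
python3 -m crank '[[[4,0.1,0.1],[0,0,0],8.78],[[4,0.1,0],[0,0,0],8.78],[[2.9,0,0],[0,0,0],8.78],[[0,0,0],[0,0,0],8.78],[[0,0,0],[0,0,0],8.78]]'; python3 plan.py 441.5 -309.8 41 -83.1
python3 - <<'E'
from h import *
for n in("wrist","side"):
    cv2.imwrite(f"pics/{n}2.png",get_image(n)["pixels"][:,:,::-1])
E
```

```text
t: 2.38
ee_pos: [443.7, -312.5, 45.3]
orientation: [1.12, 1.261, -1.12]
ft_force: [0.8, 0.7, 0.0]
width: 88.0
t 2.375 p [ 443.7 -312.5   45.3] tilt [ 0.002  -0.0015 -1.    ] zyaw -83.13 yyaw 6.87 F [0.8 0.7 0. ] w 88.0 q [-0.64  0.57  1.91  0.    0.66  0.82]
shift cm, current tool axes [ 0.43 -0.19 -0.29]  in target axes [ 0.43 -0.19 -0.29]  turn deg (tool) [-0.03  0.1  -0.11]
```

View pics/wrist2.png

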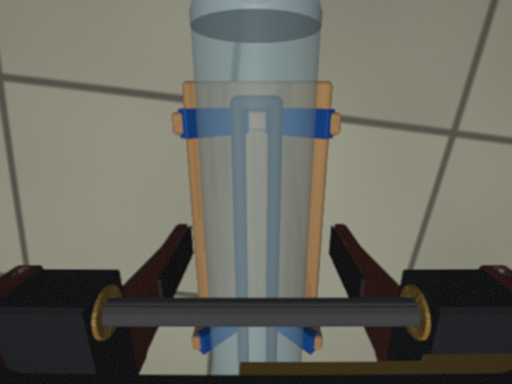

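View pics/side2.png

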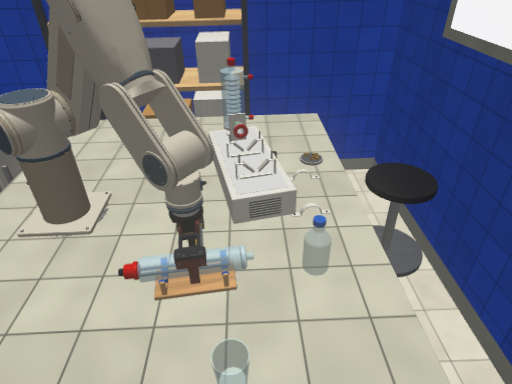

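```bash
python3 -m crank '[[[0.4,-0.1,-0.25],[0,0,0],8.78],[[0,0,0],[0,0,0],8.78]]';python3 plan.py 441.5 -309.8 41 -83.1
```

```text
t: 2.72
ee_pos: [441.4, -308.8, 39.9]
orientation: [1.12, 1.264, -1.12]
ft_force: [-0.8, -0.9, -0.8]
width: 88.0
t 2.725 p [ 441.4 -308.8   39.9] tilt [ 1.e-04 -0.e+00 -1.e+00] zyaw -83.08 yyaw 6.92 F [-0.8 -0.9 -0.8] w 88.0 q [-0.63  0.58  1.92  0.    0.65  0.82]
shift cm, current tool axes [-0.11 -0.    0.1 ]  in target axes [-0.11 -0.    0.1 ]  turn deg (tool) [ 0.02  0.   -0.  ]
```

```bash
python3 -m crank '[[[-0.1,0,0],[0,0,0],6.6],[[0,0,0],[0,0,0],6.2],[[0,0,0],[0,0,0],5.5],[[0,0,0],[0,0,0],5.0],[[0,0,0],[0,0,0],5.0]]';python3 plan.py
python3 - <<'E'
from h import *
cv2.imwrite("pics/wrist3.png",get_image("wrist")["pixels"][:,:,::-1])
E
```

```text
t: 3.35
ee_pos: [442.1, -310.0, 40.9]
orientation: [1.119, 1.262, -1.12]
ft_force: [-0.8, -4.7, -0.7]
width: 59.6
t 3.35 p [ 442.1 -310.    40.9] tilt [ 0.0012 -0.0016 -1.    ] zyaw -83.08 yyaw 6.92 F [-0.8 -4.7 -0.7] w 59.6 q [-0.63  0.58  1.91 -0.    0.65  0.82]
```

View pics/wrist3.png

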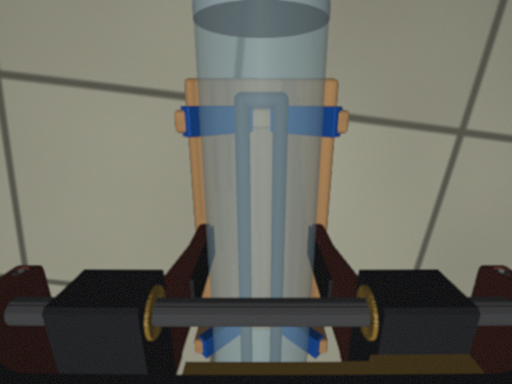

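```bash
python3 -m crank '[[[-1,0,0],[0,0,0],5.0],[[-3,0,0],[0,0,0],5.0],[[-4,0,0],[0,0,0],5.0],[[-4,0,0],[0,0,0],5.0],[[-3,0,0],[0,0,0],5.0]]';python3 -m crank '[[[-3,0,0],[0,0,0],5.0],[[-2,0,0],[0,0,0],5.0],[[-1,0,0],[0,0,0],5.0],[[0,0,0],[0,0,0],5.0]]';python3 plan.py 598.2 76.3 250 11.55
python3 - <<'E'
from h import *
for n in("wrist","side"):
    cv2.imwrite(f"pics/{n}4.png",get_image(n)["pixels"][:,:,::-1])
E
```

```text
t: 4.03
ee_pos: [441.2, -308.4, 192.3]
orientation: [1.12, 1.264, -1.12]
ft_force: [0.5, -0.7, -4.4]
width: 59.7
t: 4.53
ee_pos: [441.4, -308.7, 250.8]
orientation: [1.12, 1.264, -1.12]
ft_force: [0.1, 0.3, -4.7]
width: 59.6
t 4.525 p [ 441.4 -308.7  250.8] tilt [ 1.e-04  1.e-04 -1.e+00] zyaw -83.08 yyaw 6.92 F [ 0.1  0.3 -4.7] w 59.6 q [-0.63  0.26  1.8   0.    1.08  0.82]
shift cm, current tool axes [  0.09  20.2  -36.33]  in target axes [ 0.08 34.58 23.07]  turn deg (tool) [-9.463e+01  0.000e+00 -1.000e-02]
```

View pics/side4.png

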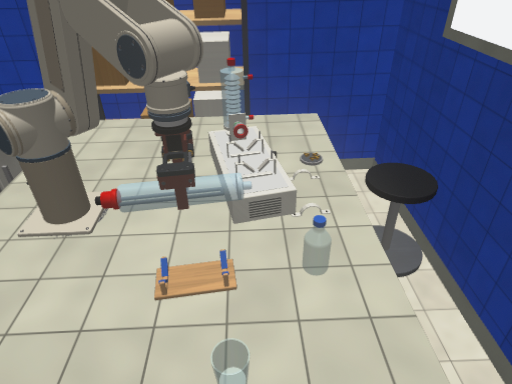

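View pics/wrist4.png

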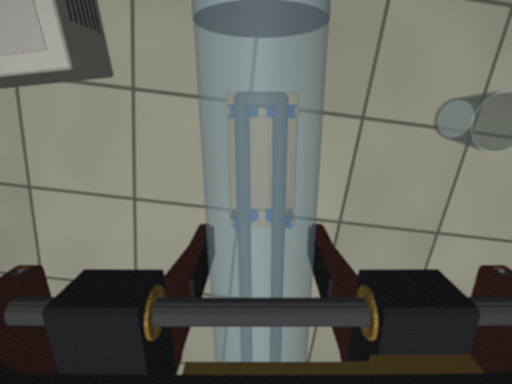

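```bash
python3 -m crank '[[[0,0,0],[-4,0,0],5.0],[[0,0,0],[-8,0,0],5.0],[[0,0,0],[-9,0,0],5.0],[[0,0,0],[-10,0,0],5.0],[[0,0,0],[-10,0,0],5.0]]';python3 -m crank '[[[0,0,0],[-10,0,0],5.0],[[0,0,0],[-10,0,0],5.0],[[0,0,0],[-10,0,0],5.0],[[0,0,0],[-9,0,0],5.0],[[0,0,0],[-8,0,0],5.0]]';python3 -m crank '[[[0,0,0],[-4.6,0,0],5.0],[[0,0,0],[-2,0,0],5.0],[[0,0,0],[0,0,0],5.0]]';python3 plan.py 598.2 76.3 250 11.55
```

```text
t: 5.25
ee_pos: [440.9, -308.5, 249.3]
orientation: [0.571, 1.497, -0.57]
ft_force: [-0.3, 0.4, -3.2]
width: 59.5
t: 5.88
ee_pos: [440.9, -308.5, 249.3]
orientation: [-0.07, 1.572, 0.072]
ft_force: [-0.4, -0.5, -4.7]
width: 59.4
t: 6.25
ee_pos: [441.3, -308.8, 250.0]
orientation: [-0.156, 1.566, 0.158]
ft_force: [-0.0, 0.5, -3.9]
width: 59.9
t 6.25 p [ 441.3 -308.8  250. ] tilt [-1.e-03  8.e-04 -1.e+00] zyaw 11.47 yyaw 101.47 F [-0.   0.5 -3.9] w 59.9 q [-0.63  0.26  1.8   0.    1.08 -0.83]
shift cm, current tool axes [2.000e-02 3.462e+01 2.303e+01]  in target axes [ 0.   34.58 23.08]  turn deg (tool) [-0.08 -0.05 -0.06]
```

```bash
python3 -m crank '[[[0,1.5,1],[0,0,0],5.0],[[0,3,2],[0,0,0],5.0],[[0,4.5,3],[0,0,0],5.0],[[0,4.5,3],[0,0,0],5.0],[[0,4.5,3],[0,0,0],5.0]]';python3 -m crank '[[[0,4.5,3],[0,0,0],5.0],[[0,4.5,3],[0,0,0],5.0],[[0,3.6,2.5],[0,0,0],5.0],[[0,2,1.5],[0,0,0],5.0],[[0,1,0.5],[0,0,0],5.0]]';python3 -m crank '[[[0,0.5,0.3],[0,0,0],5.0],[[0,0,0],[0,0,0],5.0]]';python3 plan.py 598.2 76.3 250 11.55
python3 - <<'E'
from h import *
for n in("wrist","side","top"):
    cv2.imwrite(f"pics/{n}5.png",get_image(n)["pixels"][:,:,::-1])
E
```

```text
t: 6.88
ee_pos: [523.7, -106.2, 250.8]
orientation: [-0.157, 1.565, 0.157]
ft_force: [1.0, -0.0, -3.7]
width: 59.6
t: 7.5
ee_pos: [595.1, 66.5, 250.4]
orientation: [-0.159, 1.565, 0.159]
ft_force: [0.4, 0.0, -4.4]
width: 59.5
t: 7.75
ee_pos: [596.6, 70.0, 250.6]
orientation: [-0.157, 1.566, 0.157]
ft_force: [0.0, -0.3, -4.8]
width: 59.7
t 7.75 p [596.6  70.  250.6] tilt [-4.e-04 -3.e-04 -1.e+00] zyaw 11.47 yyaw 101.47 F [ 0.  -0.3 -4.8] w 59.7 q [ 0.1   0.36  1.66 -0.    1.12 -0.1 ]
shift cm, current tool axes [0.06 0.59 0.28]  in target axes [0.06 0.59 0.28]  turn deg (tool) [-0.08 -0.03  0.01]
```

View pics/side5.png

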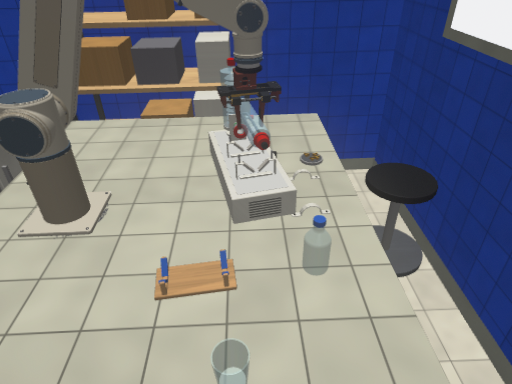

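View pics/wrist5.png

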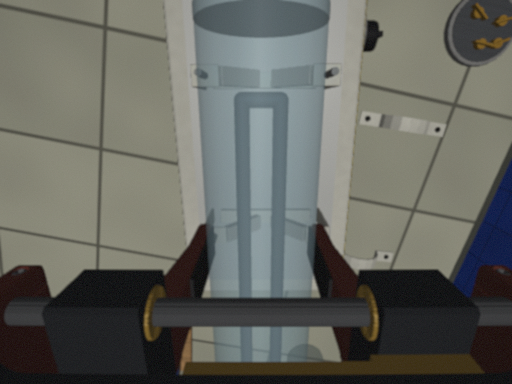

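View pics/top5.png

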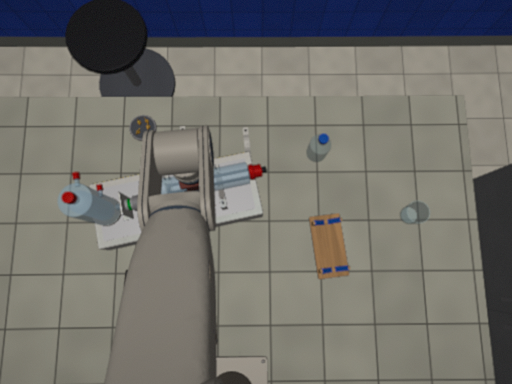

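Run:
```python
import cv2
a=cv2.imread("pics/wrist5.png")
cv2.imwrite("pics/e1.png",cv2.resize(a[50:250,160:370],None,fx=3,fy=3,interpolation=cv2.INTER_CUBIC))
a=cv2.imread("pics/top5.png")
cv2.imwrite("pics/e2.png",cv2.resize(a[130:260,60:290],None,fx=3.4,fy=3.4,interpolation=cv2.INTER_CUBIC))
```

```text
(no output)
```

View pics/e1.png

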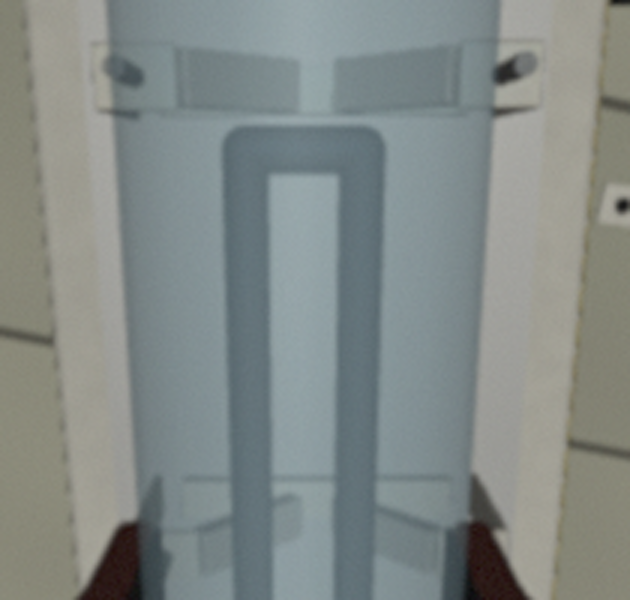

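View pics/e2.png

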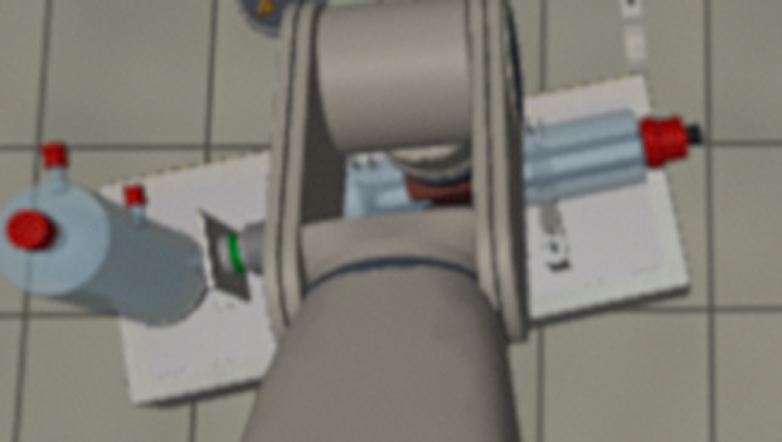

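Run:
```python
from h import *
from scipy.spatial.transform import Rotation as Ro
w=get_image("wrist");d=get_image("top");o=get_obs()
k=lambda x,y:(160+x/3-.3,50+y/3-.3)
a=onz(w,k(118,64),184);b=onz(w,k(527,63),184);m=(a+b)/2
print(a,b,np.linalg.norm(a-b),"mid",m,"yawx",np.degrees(np.arctan2(*(b-a)[1::-1])))
c=np.array([580.2,164.5]);y=np.array([-.2003,.9797]);x=np.array([.9797,.2003])
S=lambda p:np.round([(p[:2]-c)@x,(p[:2]-c)@y],1)
print("still coords studs mid",S(m),"tcp",S(np.array(o["ee_pos"])))
q=lambda x,y:(60+x/3.4-.35,130+y/3.4-.35)
z=o["ee_pos"][2]+19
for P in [(703,136),(641,145)]: print("boiler feat",S(onz(d,q(*P),z)))
```

```text
[529.79486838 164.3033185  184.        ] [630.8399307  185.02018839 184.        ] 103.14695011134928 mid [580.31739954 174.66175344 184.        ] yawx 11.586558518339812
still coords studs mid [2.2 9.9] tcp [ -2.7 -96. ]
boiler feat [  -5.5 -273.7]
boiler feat [  -2.6 -225.1]
```

```bash
python3 -m crank '[[[1,0,0.4],[0,0,0],5.0],[[2,0,0],[0,0,0],5.0],[[2,0,0],[0,0,0],5.0],[[1,0,0],[0,0,0],5.0],[[0,0,0],[0,0,0],5.0]]';python3 plan.py 598.2 76.3 141 11.55
python3 - <<'E'
from h import *
im=get_image("wrist");a=im["pixels"][:,:,::-1]
cv2.imwrite("pics/e3.png",cv2.resize(a[20:250,140:390],None,fx=2.6,fy=2.6,interpolation=cv2.INTER_CUBIC))
cv2.imwrite("pics/side6.png",get_image("side")["pixels"][:,:,::-1])
a=cv2.imread("pics/side6.png")
cv2.imwrite("pics/e4.png",cv2.resize(a[80:220,190:310],None,fx=4,fy=4,interpolation=cv2.INTER_CUBIC))
E
```

```text
t: 8.62
ee_pos: [600.4, 71.3, 189.7]
orientation: [-0.158, 1.567, 0.158]
ft_force: [-0.0, 0.4, -4.1]
width: 59.3
t 8.625 p [600.4  71.3 189.7] tilt [-1.8e-03 -2.0e-04 -1.0e+00] zyaw 11.51 yyaw 101.51 F [-0.   0.4 -4.1] w 59.3 q [ 0.1   0.43  1.7  -0.    1.01 -0.1 ]
shift cm, current tool axes [ 4.87  0.53 -0.11]  in target axes [ 4.87  0.53 -0.12]  turn deg (tool) [-0.04 -0.1  -0.01]
```

View pics/e3.png

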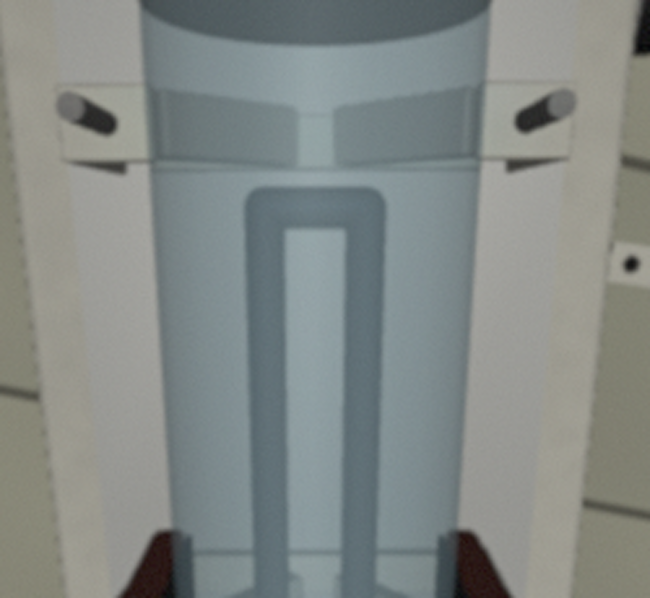

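View pics/e4.png

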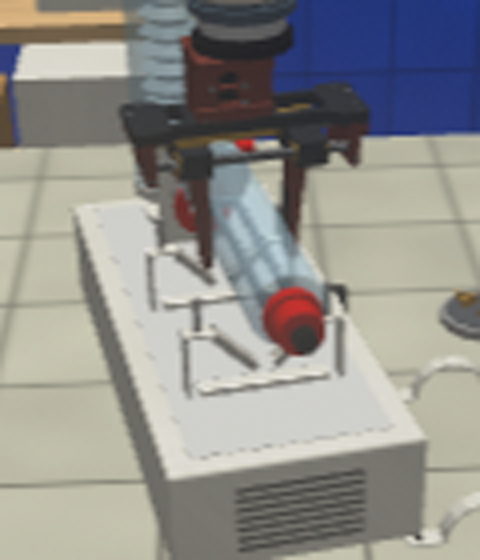

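```bash
python3 -m crank '[[[1.5,0,0],[0,0,0],5.0],[[1.5,0,0],[0,0,0],5.0],[[1,0,0],[0,0,0],5.0],[[0.4,0,0],[0,0,0],5.0],[[0,0,0],[0,0,0],5.0]]';python3 plan.py 598.2 76.3 141 11.55
```

```text
t: 9.35
ee_pos: [600.8, 71.4, 146.3]
orientation: [-0.158, 1.566, 0.158]
ft_force: [-0.0, 0.3, -3.9]
width: 59.8
t 9.35 p [600.8  71.4 146.3] tilt [-6.e-04 -1.e-04 -1.e+00] zyaw 11.51 yyaw 101.51 F [-0.   0.3 -3.9] w 59.8 q [ 0.1   0.49  1.73 -0.    0.93 -0.1 ]
shift cm, current tool axes [ 0.53  0.53 -0.15]  in target axes [ 0.53  0.53 -0.15]  turn deg (tool) [-0.04 -0.03 -0.  ]
```

```bash
python3 -m crank '[[[0.2,0,0],[0,0,0],5.0],[[0.15,0,0],[0,0,0],5.0],[[0,0,0],[0,0,0],5.0]]'; python3 -m crank '[[[0.1,0,0],[0,0,0],5.0],[[0,0,0],[0,0,0],5.0]]'; python3 plan.py 598.2 76.3 141 11.55
```

```text
t: 9.72
ee_pos: [600.9, 71.5, 143.3]
orientation: [-0.158, 1.565, 0.158]
ft_force: [0.0, 0.1, -4.0]
width: 59.3
t: 9.98
ee_pos: [600.8, 71.5, 142.1]
orientation: [-0.158, 1.565, 0.158]
ft_force: [0.2, 0.5, -4.5]
width: 59.8
t 9.975 p [600.8  71.5 142.1] tilt [-1.e-04  0.e+00 -1.e+00] zyaw 11.51 yyaw 101.51 F [ 0.2  0.5 -4.5] w 59.8 q [ 0.1   0.49  1.73  0.    0.92 -0.1 ]
shift cm, current tool axes [ 0.11  0.53 -0.16]  in target axes [ 0.11  0.53 -0.16]  turn deg (tool) [-0.04 -0.   -0.  ]
```

```bash
python3 -m crank '[[[0.1,0,0],[0,0,0],5.0],[[0,0,0],[0,0,0],5.0]]'; python3 -m crank '[[[0.1,0,0],[0,0,0],5.0],[[0,0,0],[0,0,0],5.0]]'; python3 plan.py 598.2 76.3 141 11.55
```

```text
t: 10.22
ee_pos: [601.0, 71.5, 141.3]
orientation: [-0.158, 1.565, 0.158]
ft_force: [0.0, 0.3, -3.8]
width: 59.0
t: 10.48
ee_pos: [601.3, 71.4, 140.9]
orientation: [-0.158, 1.564, 0.158]
ft_force: [-1.1, -0.6, 4.9]
width: 59.5
t 10.475 p [601.3  71.4 140.9] tilt [ 1.2e-03 -1.0e-04 -1.0e+00] zyaw 11.55 yyaw 101.55 F [-1.1 -0.6  4.9] w 59.5 q [ 0.1   0.5   1.73 -0.    0.91 -0.1 ]
shift cm, current tool axes [-0.01  0.54 -0.21]  in target axes [-0.01  0.54 -0.21]  turn deg (tool) [-0.    0.07  0.02]
```

```bash
python3 -m crank '[[[-0.03,0,0],[0,0,0],5.0],[[0,0,0],[0,0,0],5.0]]'
python3 - <<'E'
from h import *
im=get_image("wrist");a=im["pixels"][:,:,::-1]
cv2.imwrite("pics/e5.png",a)
cv2.imwrite("pics/side7.png",get_image("side")["pixels"][:,:,::-1])
a=cv2.imread("pics/side7.png")
cv2.imwrite("pics/e6.png",cv2.resize(a[80:220,190:310],None,fx=4,fy=4,interpolation=cv2.INTER_CUBIC))
a=get_image("top")["pixels"][:,:,::-1]
cv2.imwrite("pics/e7.png",cv2.resize(a[130:260,60:290],None,fx=3.4,fy=3.4,interpolation=cv2.INTER_CUBIC))
E
```

```text
t: 10.72
ee_pos: [601.3, 71.4, 140.9]
orientation: [-0.158, 1.564, 0.158]
ft_force: [0.1, -0.9, 4.5]
width: 59.8
```

View pics/e5.png

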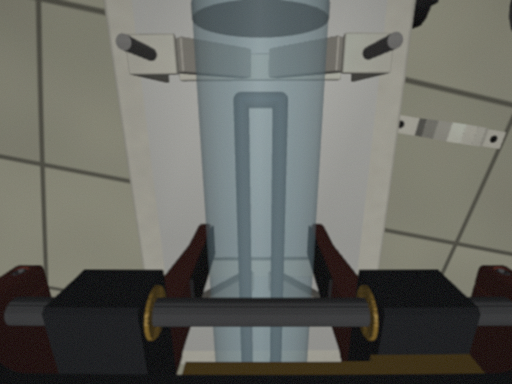

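View pics/e6.png

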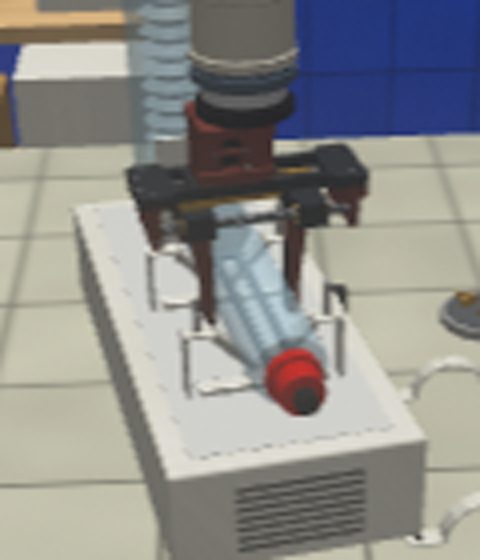

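View pics/e7.png

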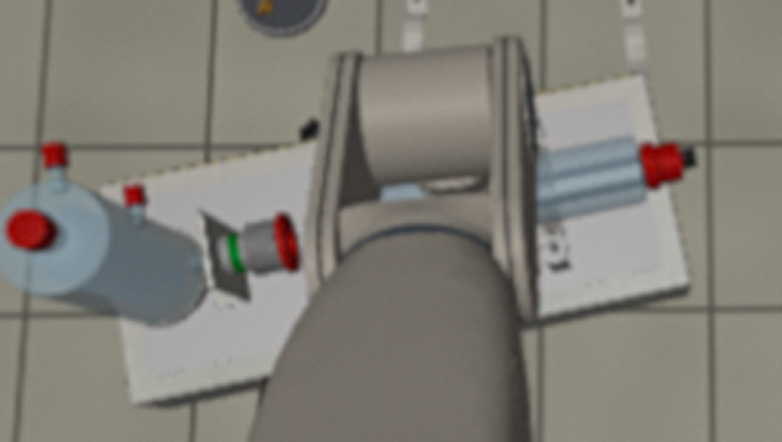

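```bash
cat > fa.py <<'E'
from h import *
o=get_obs();c=np.array([580.2,164.5]);y=np.array([-.2003,.9797]);x=np.array([.9797,.2003]);p=np.array(o["ee_pos"]);F=np.array(o["ft_force"])
print("t",round(o["t"],2),"still x,y",((p[:2]-c)@x).round(2),((p[:2]-c)@y).round(2),"z",p[2].round(2),"Fax",(F[:2]@y).round(2),"Flat",(F[:2]@x).round(2),"Fz",F[2].round(2),"w",round(o["width"],1))
E
python3 -m crank '[[[-0.02,0.2,0],[0,0,0],5.0],[[0,0.4,0],[0,0,0],5.0],[[0,0.4,0],[0,0,0],5.0]]';python3 fa.py;  python3 -m crank '[[[0,0.4,0],[0,0,0],5.0],[[0,0.4,0],[0,0,0],5.0],[[0,0.2,0],[0,0,0],5.0],[[0,0,0],[0,0,0],5.0]]';python3 fa.py
```

```text
t: 11.25
ee_pos: [599.4, 80.2, 140.9]
orientation: [-0.16, 1.564, 0.157]
ft_force: [1.7, -6.3, 4.8]
width: 59.7
t 11.25 still x,y 1.97 -86.46 z 140.89 Fax -6.48 Flat 0.4 Fz 4.76 w 59.7
t: 11.75
ee_pos: [597.2, 90.1, 140.9]
orientation: [-0.16, 1.564, 0.157]
ft_force: [1.2, -5.3, 4.8]
width: 59.6
t 11.75 still x,y 1.76 -76.26 z 140.87 Fax -5.38 Flat 0.08 Fz 4.79 w 59.6
```

```bash
python3 -m crank '[[[0,0.3,0],[0,0,0],5.0],[[0,0.3,0],[0,0,0],5.0],[[0,0,0],[0,0,0],5.0]]';python3 fa.py;  python3 -m crank '[[[0,0.3,0],[0,0,0],5.0],[[0,0.3,0],[0,0,0],5.0],[[0,0,0],[0,0,0],5.0]]';python3 fa.py
python3 - <<'E'
from h import *
a=get_image("wrist")["pixels"][:,:,::-1]
cv2.imwrite("pics/w8.png",a)
a=get_image("top")["pixels"][:,:,::-1]
cv2.imwrite("pics/e8.png",cv2.resize(a[130:260,60:290],None,fx=3.4,fy=3.4,interpolation=cv2.INTER_CUBIC))
E
```

```text
t: 12.12
ee_pos: [596.0, 96.0, 140.9]
orientation: [-0.16, 1.564, 0.157]
ft_force: [0.4, -6.3, 4.8]
width: 59.3
t 12.12 still x,y 1.75 -70.29 z 140.88 Fax -6.23 Flat -0.89 Fz 4.83 w 59.3
t: 12.5
ee_pos: [594.7, 101.8, 140.9]
orientation: [-0.16, 1.565, 0.157]
ft_force: [0.8, -5.1, 3.5]
width: 59.7
t 12.5 still x,y 1.7 -64.31 z 140.88 Fax -5.14 Flat -0.23 Fz 3.48 w 59.7
```

View pics/w8.png

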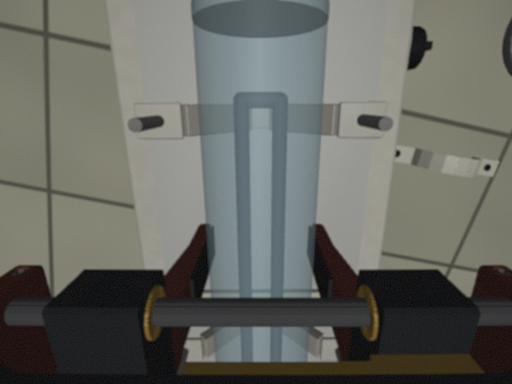

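View pics/e8.png

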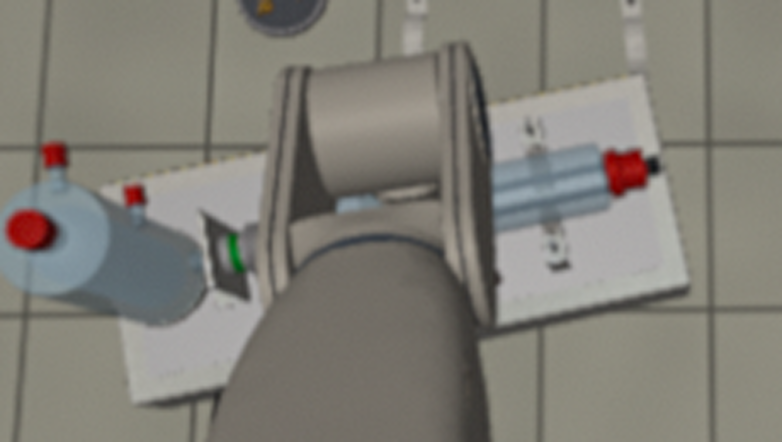

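```bash
for i in 1; do python3 -m crank '[[[0,0.2,0],[0,0,0],5.0],[[0,0.2,0],[0,0,0],5.0],[[0,0,0],[0,0,0],5.0]]';python3 fa.py;  python3 -m crank '[[[0,0.2,0],[0,0,0],5.0],[[0,0,0],[0,0,0],5.0]]';python3 fa.py; python3 -m crank '[[[0,0.2,0],[0,0,0],5.0],[[0,0,0],[0,0,0],5.0]]';python3 fa.py; python3 -m crank '[[[0,0.2,0],[0,0,0],5.0],[[0,0,0],[0,0,0],5.0]]';python3 fa.py; done | grep Fax
```

```text
t 12.97 still x,y 1.7 -60.49 z 140.91 Fax -7.08 Flat -0.58 Fz 4.95 w 59.6
t 13.22 still x,y 1.64 -58.51 z 140.89 Fax -6.78 Flat 0.13 Fz 5.07 w 59.3
t 13.47 still x,y 1.68 -56.56 z 140.9 Fax -7.39 Flat -0.5 Fz 5.95 w 59.8
t 13.72 still x,y 1.64 -54.56 z 140.9 Fax -7.3 Flat 0.46 Fz 5.76 w 59.9
```

```bash
for i in 1; do python3 -m crank '[[[0,0.2,0],[0,0,0],5.0],[[0,0,0],[0,0,0],5.0]]';python3 fa.py;python3 -m crank '[[[0,0.2,0],[0,0,0],5.0],[[0,0,0],[0,0,0],5.0]]';python3 fa.py;  done | grep Fax
python3 - <<'E'
from h import *
a=get_image("top")["pixels"][:,:,::-1]
cv2.imwrite("pics/top9.png",a)
b=cv2.imread("pics/e8.png")
cv2.imwrite("pics/e9.png",np.hstack([cv2.resize(cv2.imread("pics/top5.png")[175:235,95:150],None,fx=7,fy=7,interpolation=cv2.INTER_CUBIC),cv2.resize(a[175:235,95:150],None,fx=7,fy=7,interpolation=cv2.INTER_CUBIC)]))
E
```

```text
t 13.97 still x,y 1.68 -53.02 z 140.91 Fax -9.83 Flat -0.61 Fz 5.59 w 60.0
t 14.22 still x,y 1.65 -51.39 z 140.87 Fax -11.84 Flat -0.33 Fz 5.81 w 59.6
```

View pics/e9.png

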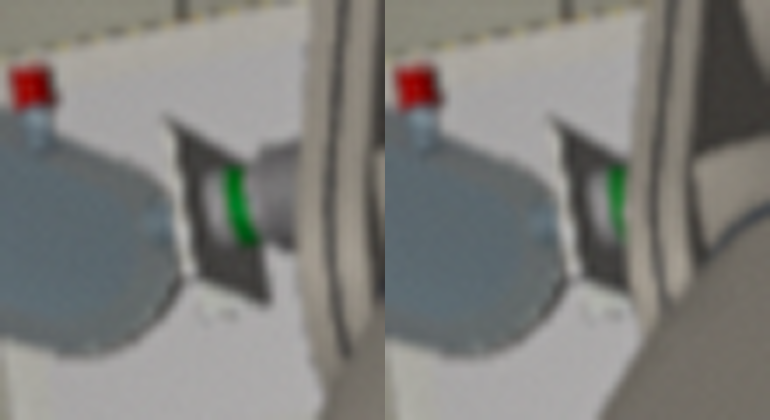

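```bash
for i in 1; do python3 -m crank '[[[0,0.2,0],[0,0,0],5.0],[[0,0,0],[0,0,0],5.0]]';python3 fa.py;python3 -m crank '[[[0,0.2,0],[0,0,0],5.0],[[0,0,0],[0,0,0],5.0]]';python3 fa.py;  done | grep Fax
python3 - <<'E'
from h import *
for n in ("side","wrist"):
    cv2.imwrite(f"pics/{n}10.png",get_image(n)["pixels"][:,:,::-1])
a=cv2.imread("pics/side10.png")
cv2.imwrite("pics/e10.png",cv2.resize(a[80:220,190:310],None,fx=4,fy=4,interpolation=cv2.INTER_CUBIC))
E
```

```text
t 14.53 still x,y 1.67 -49.66 z 140.87 Fax -13.16 Flat -1.52 Fz 4.79 w 59.3
t 14.78 still x,y 1.64 -47.92 z 140.87 Fax -13.96 Flat -0.15 Fz 5.66 w 59.6
```

View pics/e10.png

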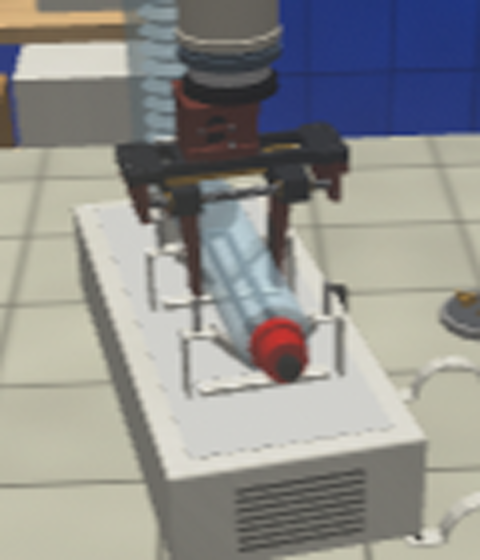

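View pics/wrist10.png

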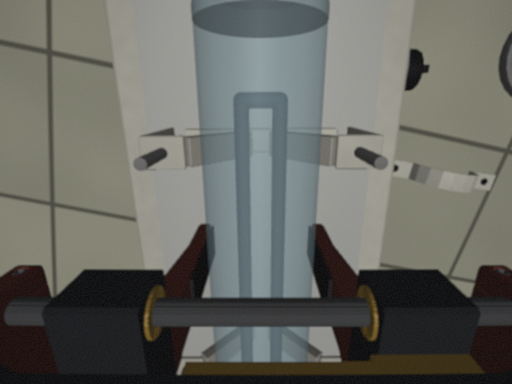

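```bash
for i in 1; do python3 -m crank '[[[0,0.2,0],[0,0,0],5.0],[[0,0,0],[0,0,0],5.0]]';python3 fa.py;python3 -m crank '[[[0,0.1,0],[0,0,0],5.0],[[0,0,0],[0,0,0],5.0],[[0,0,0],[0,0,0],5.0]]';python3 fa.py;  python3 -m crank '[[[0,0,0],[0,0,0],5.0],[[0,0,0],[0,0,0],5.0],[[0,0,0],[0,0,0],5.0]]';python3 fa.py; done | grep Fax
python3 - <<'E'
from h import *
d=get_image("top");w=get_image("wrist")
cv2.imwrite("pics/wrist11.png",w["pixels"][:,:,::-1])
a=d["pixels"][:,:,::-1];cv2.imwrite("pics/e11.png",np.vstack([cv2.resize(a[145:215,95:290],None,fx=4,fy=4,interpolation=cv2.INTER_CUBIC),cv2.resize(a[175:235,95:290],None,fx=4,fy=4,interpolation=cv2.INTER_CUBIC)]))
h=cv2.cvtColor(d["pixels"],cv2.COLOR_RGB2HSV)
E
```

```text
t 15.12 still x,y 1.65 -46.23 z 140.88 Fax -14.56 Flat -0.41 Fz 5.04 w 59.7
t 15.5 still x,y 1.64 -45.51 z 140.85 Fax -17.37 Flat -0.04 Fz 4.76 w 59.6
t 15.88 still x,y 1.65 -45.52 z 140.85 Fax -16.08 Flat 0.05 Fz 5.2 w 59.4
```

View pics/e11.png

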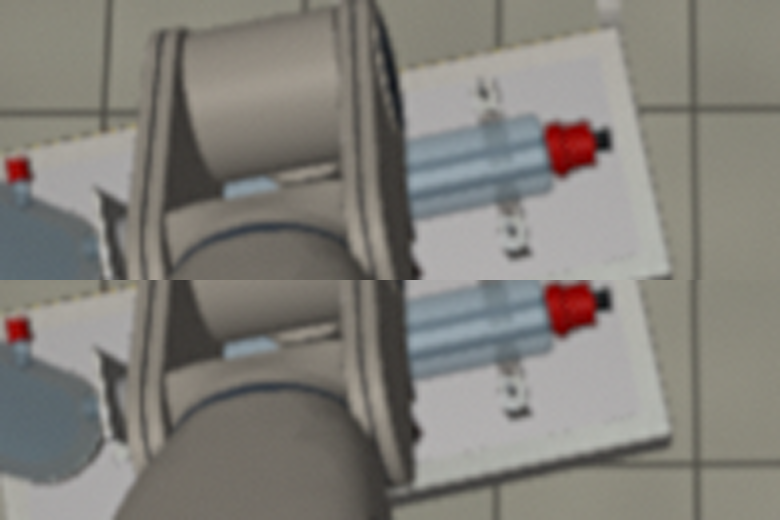

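View pics/wrist11.png

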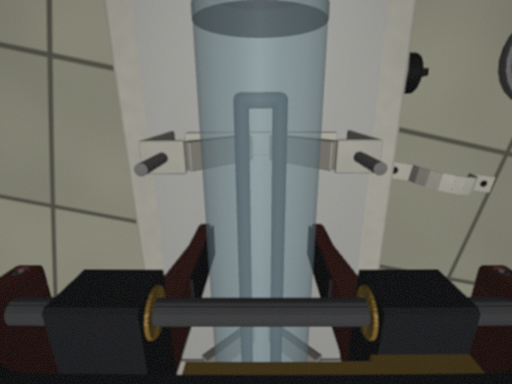

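```bash
python3 - <<'E'
from h import *
w=get_image("wrist");d=get_image("top");o=get_obs()
c=np.array([580.2,164.5]);y=np.array([-.2003,.9797]);x=np.array([.9797,.2003])
S=lambda p:np.round([(p[:2]-c)@x,(p[:2]-c)@y],1)
a=onz(w,(140,166),184);b=onz(w,(381,165),184);print("studs",S(a),S(b),"tcp",S(np.array(o["ee_pos"])))
print("term",S(onz(d,(95+610/4-.4,145+139/4-.4),160)),"barrel end",S(onz(d,(95+546/4-.4,145+152/4-.4),160)))
E
python3 fa.py
```

```text
studs [-50.8  11.2] [53.7 11.6] tcp [  1.7 -45.5]
term [   2.8 -221.1] barrel end [   2.9 -173.7]
t 16.07 still x,y 1.66 -45.48 z 140.89 Fax -15.34 Flat -0.91 Fz 4.49 w 59.9
```

```bash
python3 -c "
from workcell import *
print(close_job())"; python3 fa.py
```

```text
the job is handed in; nothing more can be done
None
the job is handed in; nothing more can be done
```

The boiler is out of its rest and lying in both saddles with its spigot in the receiver. I handed the job in at about 16 s with the robot still gripping and pressing it.

**What I did:** I gripped the barrel at its middle, lifted it clear, turned it about 95° and set it down gently. I then slid it in small steps, first feeling the receiver near the still's y = -54 mm, and pushed on to about -45.5 mm.

**Last checks:**
- **Push:** the wrist read about 15 to 17 N along the axis. Before contact, sliding alone cost 5 to 7 N, so I put the push on the receiver at about 10 N.
- **Position along the saddles:** the estimates disagreed by up to 4 mm. The arm gave -45.5 mm, the top camera -43 to -44 mm, and the wrist camera's view of the studs about -47 mm. That range is 8 to 12 mm of spring travel, or 8.4 to 11.6 N, all on the green band.
- **Seating:** the barrel was within about 1 mm of centred between the studs. The boiler axis was at about 160 mm, with roughly 9 N of net support from the saddles. It had not slipped in the grip.
- **Not checked directly:** the arm hid the sleeve edge and most of the green band, so I could not see the sleeve edge on the band. The 10 N figure comes from force and position only.

The straps and condenser looked undisturbed in the pictures I took, but I did not measure them, the bottle or the beaker at the end.

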